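# Pack the slim laundry boxes in the bamboo rack

## Task

Pack the three slim flat-sided white boxes upright in the bamboo rack, side by side with their broad faces towards the end wall: the tallest against the wall, then the middle one, then the shortest (which stands in the rack already, in the wrong place). Then push the sliding stop up until the row is snug, with no gaps, and let go. Do not tip the boxes over on the way, and leave everything else on the table where it stands.

Things in the scene. Friction and masses are not known exactly. Their poses are not given: they have to be found in the camera images.
- box_tall: the tallest slim flat-sided white plastic box, 40 thick (own x) x 52 wide (own y) x 115 mm high (own z, up), thin grey seam round its lid, about 0.24 kg; origin at the centre of its underside; starts standing on the table at any yaw
- box_mid: the middle slim white box, 34 thick (x) x 52 wide (y) x 95 mm high (z), about 0.19 kg; origin at the centre of its underside; starts standing on the table at any yaw
- box_short: the shortest slim white box, 28 thick (x) x 52 wide (y) x 75 mm high (z), about 0.14 kg; origin at the centre of its underside; starts standing in the rack, near its end wall, on the rack's floor
- rack: fixed open bamboo rack, 320 long (own x) x 84 wide (y); origin at the centre of its underside, z up. Floor board 10 mm thick; along both sides a low rail 8 mm thick that rises 14 mm above the floor (top 24 mm above the table), leaving a channel 64 mm wide, centred on own x axis; an end wall 12 mm thick and 75 mm high over the table at the -x end; the sliding stop is at the +x side of the channel
- rack_wall (a point): point on the inner face of the rack's end wall, mid-width, on the rack's floor (10 mm above the table); same axes as the rack: x leads from the wall along the channel to the stop, z up
- stop (a joint): the sliding end stop's position in m = the clear gap from the end wall's inner face to the stop's face: 0 at the wall, 0.21 fully open; it slides with about 2 N friction, stays where it is left, and often starts too near the wall for all three boxes. Its face plate is 10 thick x 60 wide, top 64 mm above the rack's floor
- stop_post (a point): centre of the top of the stop's handle post: a dark wooden square post 24 x 24 mm, standing on the foot behind the stop's face plate, its axis 62 mm from the face on the side away from the wall; its top is 90 mm above the rack's floor (100 mm above the table) and it is free on all sides down to the foot, 10 mm above the rack's floor
- tub_wide: bystander: two stacked round white tubs, 82 mm diameter, 70 mm high, upright; origin at the underside's centre
- tub_narrow: bystander: two stacked round white tubs, 68 mm diameter, 84 mm high, upright; origin at the underside's centre
- jar: bystander: clear round jar with a twist cap, 72 mm diameter, 85 mm high; origin at the underside's centre
- basket: bystander: round steel basket of clothes pegs, 82 mm diameter, about 70 mm high with its pegs; origin at the underside's centre
- brush: bystander: black scrub brush lying bristles down, 115 long (x) x 44 wide (y) x 62 mm high with its bow handle; origin at the underside's centre
- scraper: bystander: orange scraper lying flat beyond the rack, about 203 long (x, its blade to +x) x 55 wide (y) x 12 mm high; origin on the underside, within the handle's blade end
- flask: bystander: tall round white bottle with a cap, 60 mm diameter, 150 mm high, upright, standing between the robot and the rack, in the way of low crossings; origin at the underside's centre
Things that resemble listed ones, but are neither listed nor needed, are in the scene too. Leave any green look-alike of the box_mid alone.

How it is judged:
By the outcome, as a careful person would: the job done as asked, in the order asked, and still so for the second after the job is handed in, with the robot touching nothing.
It also fails if it takes over 72 s, if anything falls off the work surface, if the arm or the gripper's body presses on something with over 40 N, if the wrist force passes 120 N, or if a joint passes its speed limit or range.

## Robot

A 6-joint arm with a two-finger parallel gripper is mounted at the origin on the work surface. World frame = base frame: x ahead of the robot, y to its left, z up, the work surface at z = 0. Lengths are in mm, angles in rad, forces in N, time in s.
With the tool pointing down it reaches from about 400 to 925 mm from the base axis. Payload 12.5 kg.
Tool frame: the origin (TCP) lies at the very end of the fingers, on their centre line; the grasp point (between the pads) lies 19 mm behind it (env.tcp_to_grasp is the distance from the TCP to the grasp point, in mm); z points along the fingers, x is the direction in which the jaws open and shut, and the axes are right-handed (so a half turn about z gives the same grasp; the last joint's range is limited). The gripper opens to 95 mm and grips with 3 to 60 N. Pads are 20 mm wide; open, the fingers measure 119 mm over their backs; the gripper's body (75 mm by 180 mm) begins 59 mm behind the grasp point.
Start: joints at [-1.367, 0.491, 1.559, -0, 1.092, -0.106], TCP at [190.566, -595.258, 214.661] pointing down, gripper open.
Joint ranges: [-3.1, 3.1], [-0.84, 2.19], [0.05, 2.79], [-1.13, 4.28], [0.06, 2.93], [-2.69, 2.69]. Speed limits (rad/s): [2.22, 2.22, 2.79, 3.14, 3.14, 3.14].

## Interface

Orientations are given as [roll, pitch, yaw] about the fixed x, y, z axes, in that order (R = Rz(yaw) Ry(pitch) Rx(roll)).
In Python, from cell import env, vision, job gives the robot as it stands.
- The arm moves only by the shell command python3 -m pendant 'ROWS' [OPENING]. ROWS is JSON, a list of rows, each a list of 4 numbers: the shift along the tool's x, y, z in mm, then the turn about the tool's z in degrees. In form: [[tx, ty, tz, turn], ...]. A call has 1 to 8 rows; each row is the pose to reach, as a shift and turn from the pose measured when the call began, along the tool's axes at that moment; what a row does not reach only later rows make up. A row lasts 1/8 s, in which the tool goes at most 62.5 mm and 10.7 degrees, less where a joint would pass 70% of its speed; a pose out of reach is approached as far as the arm can. A call with a gripper value outside its range is refused whole. OPENING is the closure, from 0 (fully open) to 1 (shut), set as the call begins (- or left out, the last holds). The fingers move at their own pace and stop on an object; the grip force is fixed at half the most. Time passes only in rows, so rows that repeat a pose let the fingers close. It gives the time, the measured TCP pose, the force and the opening at its end, in the units of the state.
- env.state(): the state, without advancing time (a new reading comes with each control period).
- vision.read_camera(name): name is "side" or "top"; returns a dict with "pixels" (400x640x3 uint8, red, green, blue), "intrinsics" (3x3 intrinsics, pixels), "R" (3x3) and "t" (3): a world point X has camera coordinates R X + t. Camera axes: x right, y down, z forward; pixel columns grow to the right and rows downward; lengths in mm; the calibration is good to about 2 mm. A picture is of the moment at which its call begins. There is no depth.
- job.job_done(): hands the job in, once; it reports no verdict.
Trained networks look in a picture, given as the dict that the camera call returned (one of the last four; its "shot" number tells which), for a name from the list of things; names that differ only in an ending like _2 or _b are one class to them, and where a whole thing is asked for, a point or a joint stands for the part that bears it (a point fixed in the world has none). Each returns a list of dicts, best first, with "confidence" (0 to 1); they miss things now and then, are a little off and sometimes report something else, mostly with a low value. They report only what shows in the picture. A call takes as long as a camera call. They do not tell look-alikes from the thing itself.
- vision.find_in(picture, query): "at" ([x, y, z] in mm, in the coordinates of the camera as it stood for that picture, good to about 4 mm: the middle of the surface that is visible of it).
- vision.regions_of(picture, query): "pixels" (400x640 bool, what is visible of it).
The state is a dict: "t": time; "joints": joint angles; "qvel": joint speeds; "tau": joint torques, N m; "eef_pos": TCP position; "tcp_rot": TCP orientation; "ft_force": force on the tool from outside, world axes, zero at the start; "moment": the same for the moment, N m; "opening": opening from 0.0 (shut) to 1.0 (fully open).
Only numpy, scipy, OpenCV 4.12 (cv2) and the standard library are available. Lean on these libraries where they do the work, as an engineer would, in place of code of your own. Each camera call takes 0.05 s, during which the arm holds its last target.

## Working session

There is one attempt and no reset: what is moved stays moved. The work goes in short steps, Python scripts to look and compute and a shell command to move; the robot and the scene stay as the last step left them, time stands still between calls to the robot, and variables do not carry over. Pictures are saved under pics/ and viewed, and the job is handed in when it is done.

```bash
ls; mkdir -p pics; python3 - <<'E'
from cell import env, vision, job
import cv2
print(env.state())
for n in ("side","top"):
    p=vision.read_camera(n)
    print(n,p["intrinsics"],p["R"],p["t"])
    cv2.imwrite(f"pics/{n}0.png",p["pixels"][:,:,::-1])
E
```

```text
pics
{'t': 0.0, 'joints': array([-1.36658953e+00,  4.91557067e-01,  1.55945477e+00, -2.37526426e-06,
        1.09170880e+00, -1.05575594e-01]), 'qvel': array([0.00075134, 0.00023393, 0.00076458, 0.00068536, 0.00151867,
       0.00112409]), 'tau': array([ 1.50562708e-03, -6.12649369e+01, -2.58187670e+01,  6.93025533e-02,
        4.81435668e-02, -8.78623246e-05]), 'eef_pos': array([ 190.51693086, -594.99319276,  214.06147011]), 'tcp_rot': array([-3.14147588e+00,  1.12192083e-03, -1.26101277e+00]), 'ft_force': array([ 0.38224552, -0.13766401, -1.39460254]), 'moment': array([ 0.03927673, -0.03543999,  0.01264022]), 'opening': 1.0033365446595586}
side [[481.5654472    0.         317.50649052]
 [  0.         481.5654472  198.70586352]
 [  0.           0.           1.        ]] [[-0.89319594 -0.44953877 -0.01076631]
 [-0.22738579  0.47219361 -0.85166243]
 [ 0.38793906 -0.75825332 -0.52398014]] [ 529.80775776  197.24010738 1324.13553069]
top [[388.54575717   0.         315.10678005]
 [  0.         388.54575717 193.58065412]
 [  0.           0.           1.        ]] [[ 0.02078071 -0.9997146   0.01178463]
 [-0.99097576 -0.02215739 -0.13219719]
 [ 0.13242058 -0.00893113 -0.99115338]] [  2.75736514 553.6647651  966.83420209]
```

View pics/side0.png

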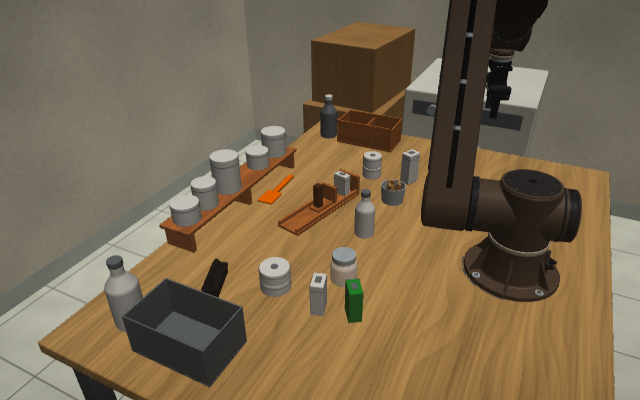

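View pics/top0.png

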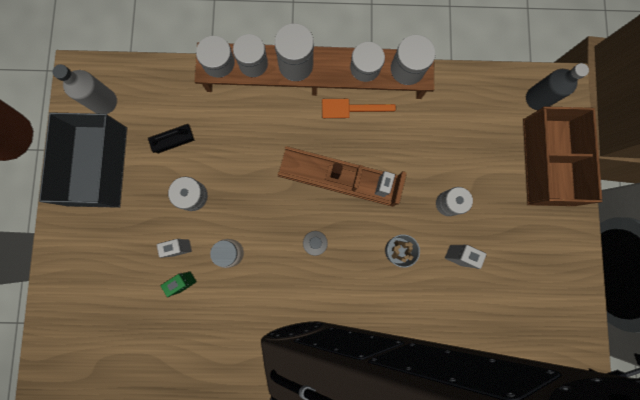

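```bash
cat > h.py <<'E'
import numpy as np, cv2
from scipy.optimize import minimize
def proj(p,X):
    c=np.atleast_2d(X)@p["R"].T+p["t"]; q=c@p["intrinsics"].T
    return q[:,:2]/q[:,2:]
def toworld(p,at): return p["R"].T@(np.array(at)-p["t"])
def ray(p,uv,z):
    d=p["R"].T@(np.linalg.inv(p["intrinsics"])@np.array([uv[0],uv[1],1.])); o=-p["R"].T@p["t"]
    return o+d*(z-o[2])/d[2]
def box(x,y,yaw,sx,sy,z0,z1):
    c,s=np.cos(yaw),np.sin(yaw)
    return np.array([[x+c*a*sx/2-s*b*sy/2,y+s*a*sx/2+c*b*sy/2,z] for z in(z0,z1) for a,b in((-1,-1),(1,-1),(1,1),(-1,1))])
def sil(p,X):
    q=proj(p,X); h=cv2.convexHull((q*16).round().astype(np.int32).reshape(-1,1,2))
    m=np.zeros((400,640),np.uint8); 
    k=4; m=np.zeros((1600,2560),np.uint8)
    h=cv2.convexHull(((q+.5)*k*16).round().astype(np.int32).reshape(-1,1,2))
    cv2.fillConvexPoly(m,h,255,shift=4); return cv2.resize(m,(640,400),interpolation=cv2.INTER_AREA)/255.
def fit(views,x0,dims,z0=0):
    "views: list of (pic,mask). dims sx,sy,h"
    def f(v):
        e=0
        for p,m in views:
            s=sil(p,box(v[0],v[1],v[2],dims[0],dims[1],z0,z0+dims[2])); e+=np.abs(s-m).sum()/m.sum()
        return e
    best=None
    for yaw in np.linspace(0,np.pi,9)[:-1] if len(x0)<3 else [x0[2]]:
        r=minimize(f,[x0[0],x0[1],yaw],method="Nelder-Mead",options=dict(initial_simplex=[[x0[0],x0[1],yaw],[x0[0]+12,x0[1],yaw],[x0[0],x0[1]+12,yaw],[x0[0],x0[1],yaw+.3]],xatol=.01,fatol=1e-4,maxfev=250))
        if best is None or r.fun<best.fun: best=r
    return best
def crop(p,c,w,name,s=4,draw=[]):
    im=cv2.resize(np.ascontiguousarray(p["pixels"][:,:,::-1]),None,fx=s,fy=s,interpolation=cv2.INTER_CUBIC)
    for X,col in draw:
        q=((proj(p,X)+.5)*s).astype(int)
        for i in range(4):
            for a,b in((i,(i+1)%4),(4+i,4+(i+1)%4),(i,i+4)): cv2.line(im,tuple(map(int,q[a])),tuple(map(int,q[b])),col,1)
    x0=max(0,int((c[0]-w[0]/2)*s));y0=max(0,int((c[1]-w[1]/2)*s)); cv2.imwrite(name,im[y0:y0+int(w[1]*s),x0:x0+int(w[0]*s)])
E
python3 - <<'E'
from cell import env, vision, job
from h import *
import pickle
out={}
for n in ("side","top"):
    p=vision.read_camera(n); out[n]=dict(p)
    for q in ("box_tall","box_mid","box_short","rack","stop_post","flask","tub_narrow","tub_wide","jar","basket"):
        F=vision.find_in(p,q)
        M=vision.regions_of(p,q)
        out[n,q]=M
        print(n,q,[(np.round(toworld(p,f["at"])).tolist(),round(f["confidence"],2)) for f in F[:3]],[(np.round(np.argwhere(m["pixels"]).mean(0)).tolist()[::-1],int(m["pixels"].sum()),round(m["confidence"],2)) for m in M[:3]])
pickle.dump(out,open("o.pkl","wb"))
print(env.state()["t"])
crop(out["top"],(340,180),(160,100),"pics/rk.png",5)
crop(out["side"],(330,200),(130,100),"pics/rks.png",6)
a=out["side"];
crop(a,(330,295),(65,65),"pics/c1.png",6);crop(a,(410,170),(65,65),"pics/c2.png",6)
i1,i2=cv2.imread("pics/c1.png"),cv2.imread("pics/c2.png");cv2.imwrite("pics/c12.png",np.hstack([i1,i2]))
E
```

```text
side box_tall [([401.0, -342.0, 70.0], 0.97), ([580.0, -147.0, 60.0], 0.55)] [([409.0, 166.0], 520, 0.62), ([318.0, 294.0], 603, 0.39)]
side box_mid [([401.0, 380.0, 70.0], 0.86), ([315.0, 361.0, 65.0], 0.6), ([579.0, -148.0, 59.0], 0.22)] [([353.0, 300.0], 648, 0.88), ([318.0, 294.0], 702, 0.8)]
side box_short [([580.0, -148.0, 63.0], 0.84)] [([342.0, 183.0], 282, 0.83), ([323.0, 196.0], 578, 0.69)]
side rack [([600.0, -29.0, 20.0], 0.77), ([409.0, -186.0, 47.0], 0.5)] [([318.0, 205.0], 1989, 0.71)]
side stop_post [([417.0, 32.0, 81.0], 0.74), ([604.0, -43.0, 48.0], 0.72)] [([323.0, 196.0], 566, 0.64)]
side flask [([417.0, 30.0, 78.0], 0.64)] [([364.0, 216.0], 800, 0.81), ([274.0, 192.0], 328, 0.62)]
side tub_narrow [([533.0, -314.0, 59.0], 0.93)] [([323.0, 196.0], 624, 0.62), ([372.0, 165.0], 474, 0.61)]
side tub_wide [([535.0, 361.0, 65.0], 0.95)] [([275.0, 276.0], 1106, 0.76)]
side jar [([394.0, 255.0, 63.0], 0.64)] []
side basket [([407.0, -183.0, 47.0], 0.97)] [([393.0, 192.0], 572, 0.75)]
top box_tall [([403.0, -346.0, 115.0], 0.67)] [([465.0, 256.0], 723, 0.88)]
top box_mid [([324.0, 334.0, 96.0], 0.69), ([412.0, 353.0, 95.0], 0.62)] [([174.0, 248.0], 495, 0.97), ([179.0, 283.0], 428, 0.81), ([351.0, 108.0], 863, 0.46)]
top box_short [([578.0, -162.0, 85.0], 0.65)] [([385.0, 183.0], 310, 0.83)]
top rack [([603.0, -38.0, 10.0], 0.61)] [([338.0, 176.0], 3573, 0.81)]
top stop_post [([602.0, -63.0, 19.0], 0.93)] [([344.0, 176.0], 606, 0.65)]
top flask [] [([315.0, 243.0], 480, 0.68)]
top tub_narrow [([539.0, -327.0, 85.0], 0.92)] [([454.0, 202.0], 811, 0.61)]
top tub_wide [([538.0, 330.0, 72.0], 0.69)] [([188.0, 194.0], 1062, 0.79)]
top jar [([403.0, 222.0, 84.0], 0.88)] [([228.0, 253.0], 718, 0.79), ([385.0, 184.0], 355, 0.35)]
top basket [([413.0, -211.0, 44.0], 0.89)] [([403.0, 250.0], 869, 0.7)]
2.2
```

View pics/rk.png

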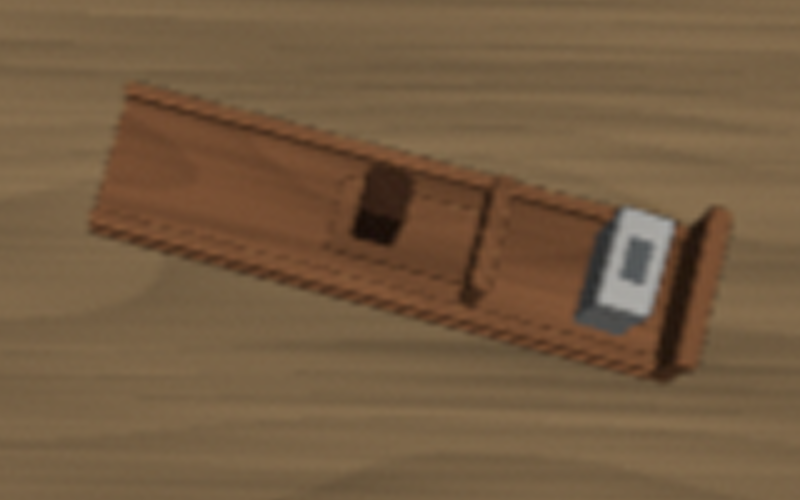

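View pics/c12.png

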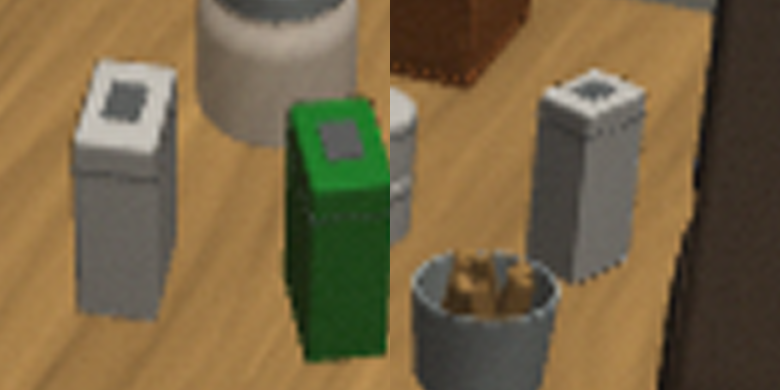

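```bash
python3 - <<'E'
from h import *
import pickle
o=pickle.load(open("o.pkl","rb")); S,T=o["side"],o["top"]
def m(n,q,c):
    return min(o[n,q],key=lambda r:np.hypot(*(np.argwhere(r["pixels"]).mean(0)[::-1]-c)))["pixels"].astype(float)
# masks: largest clean by color? use net masks
for nm,x0,d,ms in [("tall",(400,-350),(40,52,115),[(T,m("top","box_tall",(465,256)))]),
 ("tallS",(400,-350),(40,52,115),[(T,m("top","box_tall",(465,256))),(S,m("side","box_tall",(409,166)))]),
 ("mid",(405,365),(34,52,95),[(T,m("top","box_mid",(174,248)))]),
 ("midS",(405,365),(34,52,95),[(T,m("top","box_mid",(174,248))),(S,m("side","box_mid",(318,294)))]),
 ]:
    r=fit(ms,x0,d); print(nm,r.x.round(2),r.fun)
E
```

```text
tall [ 403.28 -357.82    2.74] 0.08072573427711334
tallS [ 404.01 -357.36    2.78] 0.26164925763900626
mid [408.21 360.55   3.38] 0.09299267181620123
midS [4.0870e+02 3.6166e+02 2.2000e-01] 0.19452026550065765
```

```bash
python3 - <<'E'
from h import *
import pickle
o=pickle.load(open("o.pkl","rb")); S,T=o["side"],o["top"]
def m(n,q,c):
    return min(o[n,q],key=lambda r:np.hypot(*(np.argwhere(r["pixels"]).mean(0)[::-1]-c)))["pixels"].astype(float)
mt=m("top","rack",(338,176)); ms=m("side","rack",(318,205))
mt=cv2.morphologyEx(mt,cv2.MORPH_CLOSE,np.ones((25,25)))
def parts(v):
    x,y,w=v; c,s=np.cos(w),np.sin(w)
    return [box(x,y,w,320,84,0,24),box(x-c*154,y-s*154,w,12,84,0,75)]
def f(v,views):
    e=0
    for p,mm in views:
        s=np.max([sil(p,b) for b in parts(v)],0); e+=np.abs(s-mm).sum()/mm.sum()
    return e
for w0 in (0,np.pi):
  pass
# wall lies toward -y: own x points to +y-ish: yaw ~ pi/2+-
for w0 in (1.2,1.35,1.75):
    x0=[603,-40,w0]
    r=minimize(f,x0,args=([(T,mt)],),method="Nelder-Mead",options=dict(initial_simplex=[x0,[615,-40,w0],[603,-25,w0],[603,-40,w0+.15]],maxfev=300))
    print(r.x.round(3),r.fun)
    v=r.x
    if w0==1.35: best=v
crop(T,(340,180),(160,100),"pics/rk2.png",5,[(b,(0,255,255)) for b in parts(best)])
crop(S,(330,200),(130,100),"pics/rks2.png",6,[(b,(0,255,255)) for b in parts(best)])
E
```

```text
[606.357 -48.782   1.344] 0.060585998658018336
[606.181 -49.372   1.344] 0.061489599642138223
[605.912 -48.652   1.343] 0.0612947637863764
```

View pics/rk2.png

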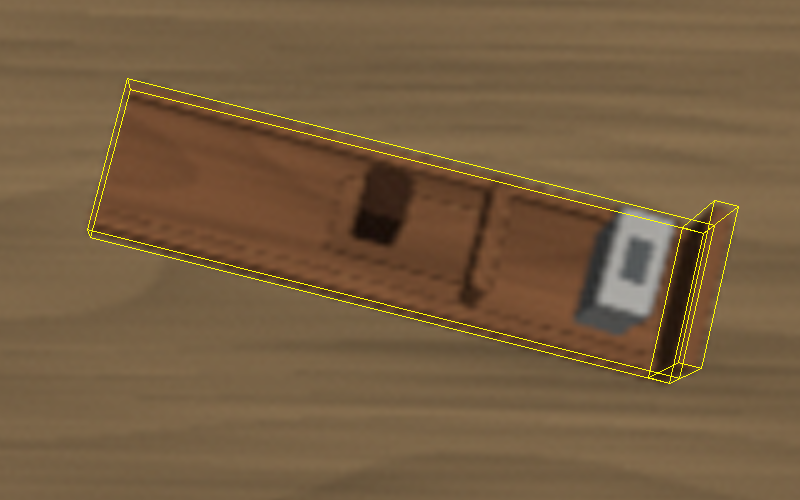

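View pics/rks2.png

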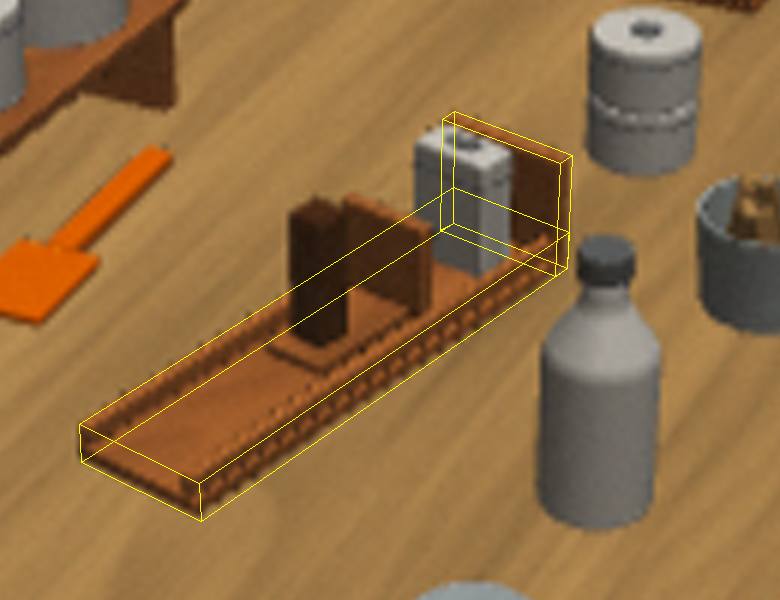

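```bash
cat >> h.py <<'E'
RX,RY,RW=605.7,-49.0,1.344
def r2w(a,b=0):
    "a: distance from wall along channel, b: across -> world xy"
    c,s=np.cos(RW),np.sin(RW); u=a-148; return np.array([RX+c*u-s*b,RY+s*u+c*b])
def w2r(x,y):
    c,s=np.cos(RW),np.sin(RW); d=np.array([x-RX,y-RY]); return np.array([c*d[0]+s*d[1]+148,-s*d[0]+c*d[1]])
def go(st,xy,z,yaw):
    "rows target (tx,ty,tz,turn) from state to tcp target; yaw folded to nearest mod pi"
    from scipy.spatial.transform import Rotation as Ro
    R=Ro.from_euler("xyz",st["tcp_rot"]).as_matrix(); d=R.T@(np.array([xy[0],xy[1],z])-st["eef_pos"])
    cy=np.arctan2(R[1,0],R[0,0]); dy=(yaw-cy+np.pi/2)%np.pi-np.pi/2
    return d.round(1),round(-np.degrees(dy),1),"j6 end~",round(np.arctan2(xy[1],xy[0])-(cy+dy),2)
E
python3 - <<'E'
from h import *
import pickle
o=pickle.load(open("o.pkl","rb")); S,T=o["side"],o["top"]
print("post top: T",w2r(*ray(T,(338,166.8),100)[:2]),"S",w2r(*ray(S,(265+319/6,150+208/6),100)[:2]))
for p,n in((T,"top"),(S,"side")):
    M=[r["pixels"].astype(float) for r in o[n,"box_short"]][0]
    r=fit([(p,M)],(*r2w(25),RW),(28,52,75),10); print(n,r.x,r.fun,w2r(*r.x[:2]))
from cell import env
st=env.state();print(st["t"])
E
```

```text
post top: T [158.95012183  -4.20618542] S [158.60194587  -1.12921713]
top [ 582.88030133 -162.80956437    1.178987  ] 0.17323213156230235 [31.97372785 -3.3555565 ]
side [ 584.43561935 -165.29567892    0.84239416] 0.21746627729105822 [29.90100253 -5.43006594]
2.2
```

```bash
python3 - <<'E'
from h import *
import pickle
o=pickle.load(open("o.pkl","rb")); S,T=o["side"],o["top"]
g=97
D=[(box(*r2w(31,-2.5),RW,28,52,10,85),(0,255,0)),(box(*r2w(g+5,-1.5),RW,10,60,10,74),(255,255,0)),(box(*r2w(g+62,-1.5),RW,24,24,20,100),(255,0,255)),(box(*r2w(142,0),RW,320-8,64,10,10),(0,255,255))]
crop(T,(340,180),(156,100),"pics/a.png",5,D)
crop(S,(330,195),(130,100),"pics/b.png",6,D)
a=[(box(404,-357.5,2.76,40,52,0,115),(0,255,0)),(box(408.5,361,.225,34,52,0,95),(0,255,0))]
L=[]
for p,c in((T,(467,257)),(S,(410,170)),(T,(173,247)),(S,(318,294))):
    crop(p,c,(60,60),"pics/t.png",6,a);L.append(cv2.imread("pics/t.png")[:290])
cv2.imwrite("pics/c.png",np.vstack([np.hstack(L[:2]),np.hstack(L[2:])]))
E
```

```text
(no output)
```

View pics/a.png

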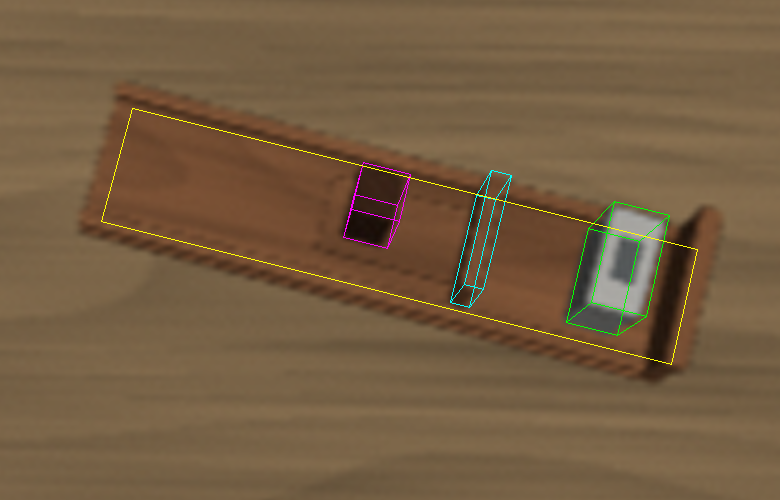

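View pics/b.png

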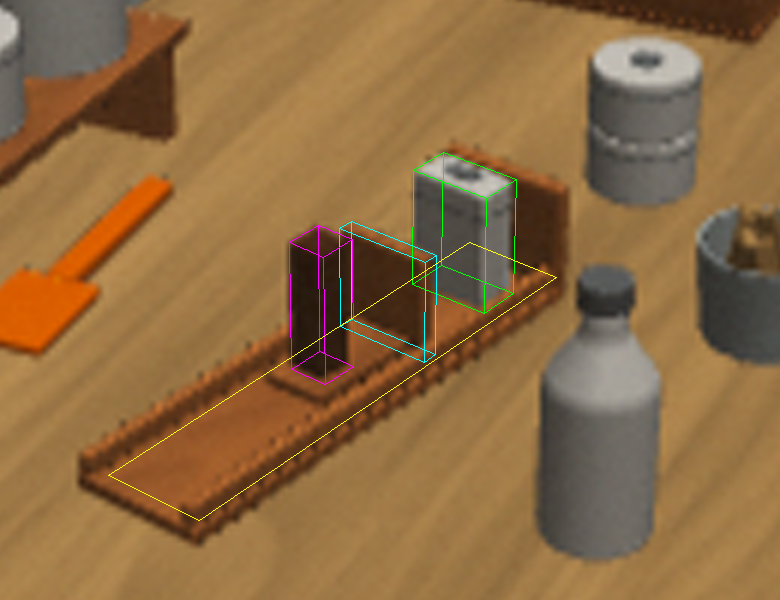

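View pics/c.png

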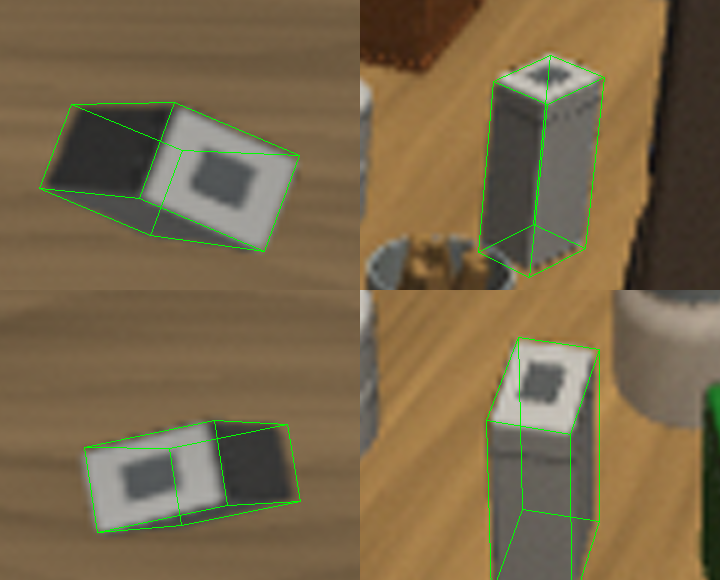

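```bash
python3 - <<'E'
from h import *
from cell import env
st=env.state()
print(go(st,r2w(159,-1.5),200,RW+np.pi/2))
E
```

```text
(array([-402.4, -568.8,   14.6]), np.float64(-59.3), 'j6 end~', np.float64(0.16))
```

```bash
python3 -m pendant '[[-402,-569,14,-59],[-402,-569,14,-59],[-402,-569,14,-59],[-402,-569,14,-59],[-402,-569,14,-59],[-402,-569,14,-59],[-402,-569,14,-59],[-402,-569,14,-59]]' 0; python3 - <<'E'
from h import *
from cell import env
st=env.state()
print(go(st,r2w(159,-1.5),200,RW+np.pi/2))
E
```

```text
t: 3.2
eef_pos: [492.6, -194.3, 204.8]
tcp_rot: [3.141, -0.001, -0.231]
ft_force: [0.1, -0.4, -0.6]
opening: 1.0
(array([  78.2, -178.4,    4.8]), np.float64(-0.3), 'j6 end~', np.float64(0.16))
```

```bash
python3 -m pendant '[[78,-178,5,0],[78,-178,5,0],[78,-178,5,0],[78,-178,5,0],[78,-178,65,0],[78,-178,105,0],[78,-178,138,0],[78,-178,138,0]]'; python3 - <<'E'
from h import *
from cell import env,vision
st=env.state()
print(go(st,r2w(159,-1.5),66,RW+np.pi/2),w2r(*st["eef_pos"][:2]))
p=vision.read_camera("side");crop(p,(320,190),(130,100),"pics/d.png",6)
E
```

```text
t: 4.2
eef_pos: [608.0, -39.5, 65.0]
tcp_rot: [3.141, 0.004, -0.232]
ft_force: [-0.0, 0.2, 1.1]
opening: 1.0
(array([ 1.4, -1.2, -1. ]), np.float64(-0.3), 'j6 end~', np.float64(0.16)) [ 1.57790897e+02 -1.29256909e-01]
```

View pics/d.png

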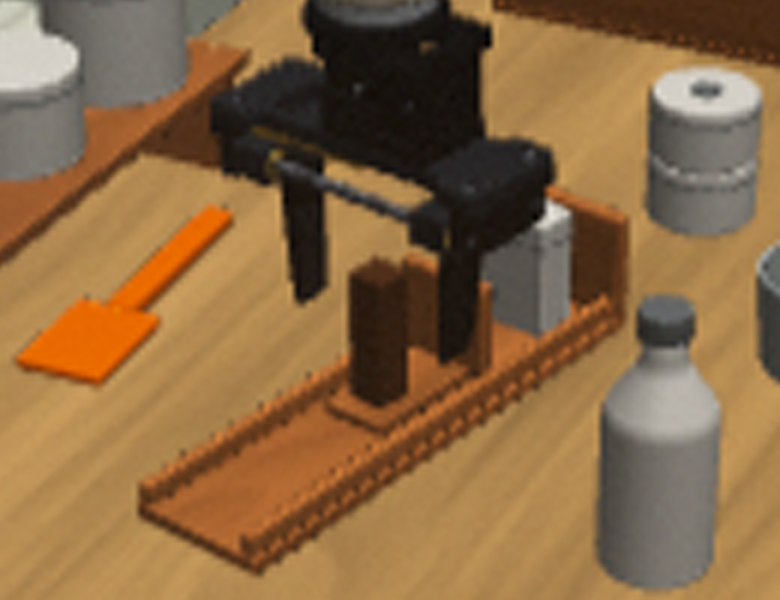

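```bash
python3 -m pendant '[[0,0,0,0],[0,0,0,0],[0,0,0,0],[0,0,0,0]]' 1; python3 -m pendant '[[0,-40,0,0],[0,-75,0,0],[0,-98,0,0],[0,-104,0,0],[0,-104,0,0]]'
```

```text
t: 4.75
eef_pos: [609.1, -39.6, 67.1]
tcp_rot: [3.141, 0.0, -0.232]
ft_force: [-0.6, -0.9, 0.0]
opening: 0.638
t: 5.38
eef_pos: [632.9, 61.4, 67.0]
tcp_rot: [3.141, 0.0, -0.232]
ft_force: [0.5, -0.3, 0.5]
opening: 0.11
```

```bash
python3 - <<'E'
from h import *
from cell import env,vision
st=env.state()
print(st["opening"],w2r(*st["eef_pos"][:2]))
p=vision.read_camera("side");crop(p,(310,200),(130,100),"pics/e.png",6)
E
```

```text
0.11023383323050498 [261.67471777  -1.68140241]
```

View pics/e.png

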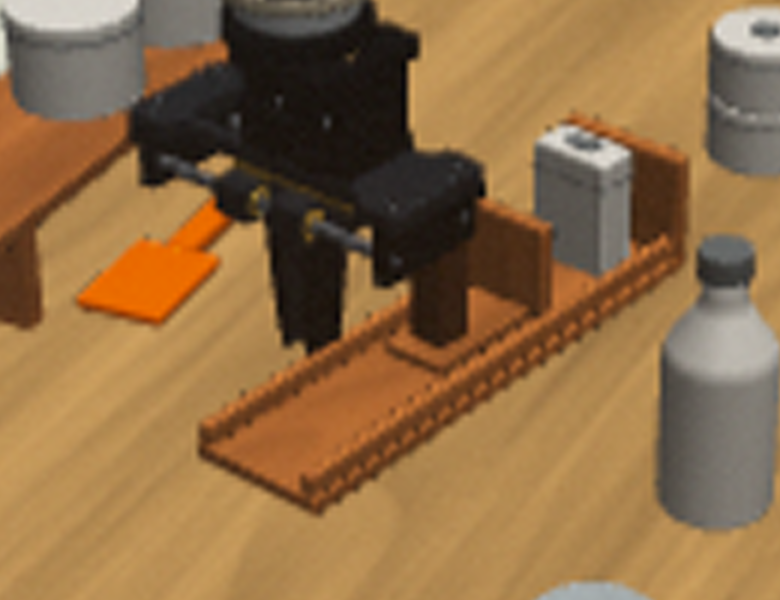

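```bash
python3 -m pendant '[[0,0,0,0],[0,0,0,0],[0,0,0,0],[0,20,0,0],[0,50,0,0],[0,80,0,0],[0,102,0,0],[0,102,0,0]]' 0.45; python3 -m pendant '[[0,0,0,0],[0,0,0,0],[0,0,0,0],[0,0,0,0]]' 1; python3 -c "
from cell import env
from h import *
s=env.state();print(w2r(*s['eef_pos'][:2]))"
```

```text
t: 6.42
eef_pos: [609.1, -40.1, 67.2]
tcp_rot: [3.141, 0.0, -0.234]
ft_force: [0.0, -0.4, -0.2]
opening: 0.548
t: 6.92
eef_pos: [608.3, -39.4, 67.1]
tcp_rot: [3.141, 0.002, -0.234]
ft_force: [-5.3, 2.8, 4.1]
opening: 0.253
[157.95155401  -0.41508365]
```

```bash
python3 -m pendant '[[0,0,0,0],[0,-30,0,0],[0,-65,0,0],[0,-95,0,0],[0,-106,0,0],[0,-106,0,0]]'; python3 -c "
from cell import env
from h import *
s=env.state();print(w2r(*s['eef_pos'][:2]),s['opening'])"
```

```text
t: 7.68
eef_pos: [633.4, 64.1, 67.1]
tcp_rot: [-3.141, 0.001, -0.233]
ft_force: [2.6, 2.5, 1.1]
opening: 0.248
[264.44885314  -1.52232623] 0.24835983378174273
```

```bash
python3 -m pendant '[[0,0,0,0],[0,0,0,0],[0,0,-50,0],[1,60,-50,0],[1,120,-50,0],[1,180,-50,0],[1,233,-50,0],[1,233,-50,0]]' 0.15; python3 - <<'E'
from h import *
from cell import env,vision
s=env.state(); print(w2r(*s["eef_pos"][:2]))
p=vision.read_camera("top");crop(p,(340,180),(160,100),"pics/f.png",5)
p=vision.read_camera("side");crop(p,(320,190),(130,100),"pics/f2.png",6)
E
```

```text
t: 8.68
eef_pos: [579.3, -166.6, 117.1]
tcp_rot: [3.141, 0.001, -0.238]
ft_force: [0.4, 0.7, 0.4]
opening: 0.85
[27.5118922  -0.68312796]
```

View pics/f.png

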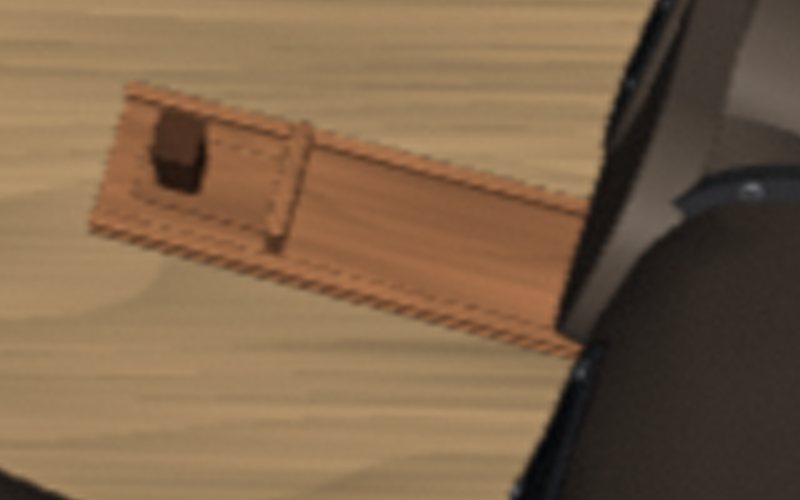

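View pics/f2.png

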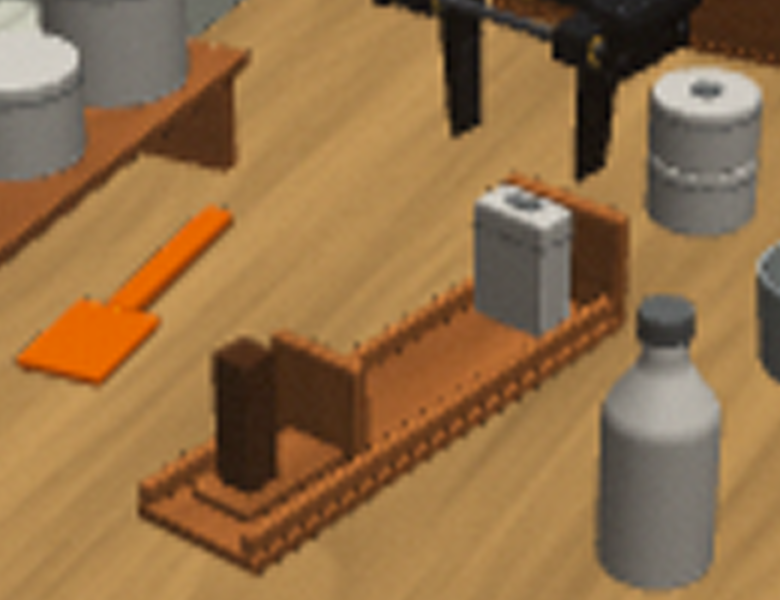

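```bash
python3 -m pendant '[[0,-3,20,0],[0,-3,50,0],[0,-3,65,0],[0,-3,65,0]]' ; python3 -m pendant '[[0,0,0,0],[0,0,0,0],[0,0,0,0],[0,0,0,0],[0,0,0,0]]' 1
```

```text
t: 9.28
eef_pos: [580.5, -159.7, 51.4]
tcp_rot: [-3.141, 0.003, -0.234]
ft_force: [-0.1, 0.3, 0.1]
opening: 0.854
t: 9.9
eef_pos: [580.6, -159.8, 51.8]
tcp_rot: [-3.141, 0.003, -0.234]
ft_force: [-1.2, -0.3, 5.5]
opening: 0.545
```

```bash
python3 - <<'E'
from h import *
from cell import env,vision
s=env.state(); print(w2r(*s["eef_pos"][:2]))
p=vision.read_camera("side");crop(p,(320,190),(130,100),"pics/g.png",6)
E
```

```text
[34.4198496  -0.47567653]
```

View pics/g.png

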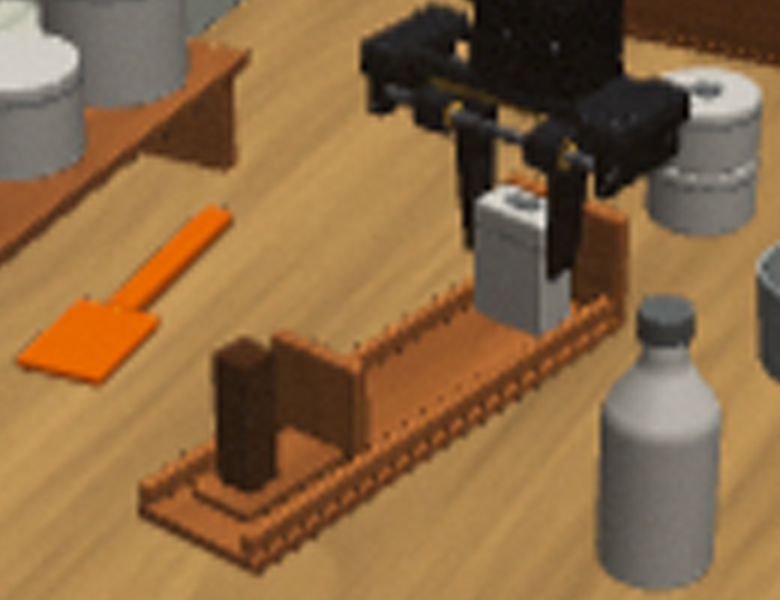

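```bash
python3 -m pendant '[[0,0,-8,0],[0,-30,-10,0],[0,-70,-10,0],[0,-105,-10,0],[0,-120,-10,0],[0,-120,-10,0],[0,-120,-3,0],[0,-120,0,0]]'; python3 -m pendant '[[0,0,0,0],[0,0,0,0],[0,0,0,0]]' 0; python3 - <<'E'
from h import *
from cell import env,vision
s=env.state(); print(s["opening"],w2r(*s["eef_pos"][:2]))
p=vision.read_camera("side");crop(p,(320,190),(130,100),"pics/i.png",6)
u=np.array([404,-357.5]);yt=2.76+np.pi/2
print(go(s,u,200,yt),go(s,u,78,yt))
E
```

```text
t: 10.95
eef_pos: [608.1, -44.1, 51.7]
tcp_rot: [-3.141, 0.004, -0.236]
ft_force: [-11.0, 0.1, 32.7]
opening: 0.546
t: 11.32
eef_pos: [608.0, -44.4, 51.6]
tcp_rot: [-3.141, 0.004, -0.236]
ft_force: [-0.6, 0.4, 0.7]
opening: 0.806
0.8056937710141683 [153.01063346  -1.24572474]
(array([-125.7,  352.1, -148. ]), np.float64(-81.7), 'j6 end~', np.float64(-1.91)) (array([-125.3,  352.1,  -26. ]), np.float64(-81.7), 'j6 end~', np.float64(-1.91))
```

View pics/i.png

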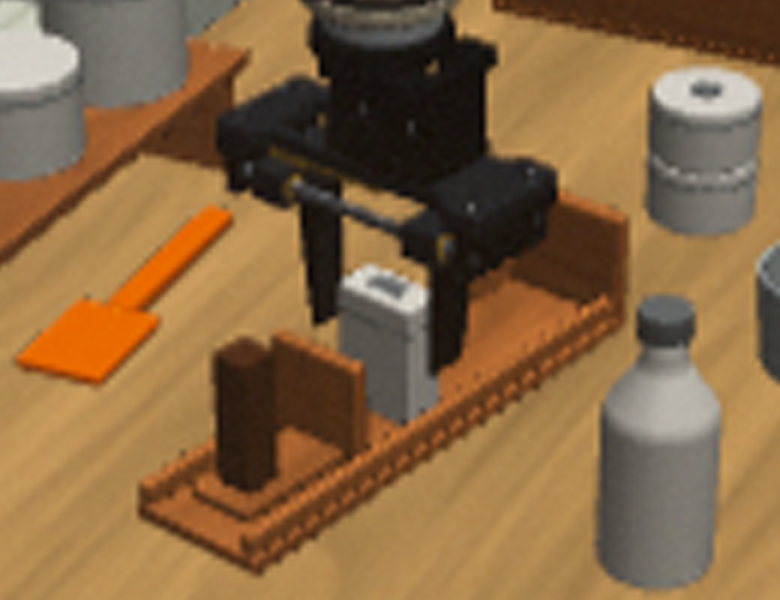

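```bash
python3 -m pendant '[[0,0,-50,0],[-20,50,-100,-11],[-40,110,-130,-22],[-60,165,-130,-33],[-80,225,-130,-44],[-100,285,-130,-55],[-125,352,-130,-66],[-125,352,-130,-77]]' 0; python3 - <<'E'
from h import *
from cell import env,vision
s=env.state()
u=np.array([404,-357.5]);yt=2.76+np.pi/2
print(go(s,u,180,yt),go(s,u,76,yt))
E
```

```text
t: 12.38
eef_pos: [403.4, -359.1, 182.1]
tcp_rot: [-3.138, 0.001, 1.011]
ft_force: [0.7, 0.7, 0.4]
opening: 1.002
(array([ 1.7, -0.3,  2.1]), np.float64(-10.2), 'j6 end~', np.float64(-1.91)) (array([  1.8,   0. , 106.1]), np.float64(-10.2), 'j6 end~', np.float64(-1.91))
```

```bash
python3 -m pendant '[[2,0,20,-10],[2,0,65,-10],[2,0,100,-10],[2,0,106,-10],[2,0,106,-10]]' 0.2;  python3 - <<'E'
from h import *
from cell import env,vision
s=env.state()
u=np.array([404,-357.5]);yt=2.76+np.pi/2
print(go(s,u,76,yt))
p=vision.read_camera("side");crop(p,(400,160),(120,90),"pics/j.png",6)
E
```

```text
t: 13.0
eef_pos: [404.3, -357.5, 76.7]
tcp_rot: [-3.138, 0.001, 1.186]
ft_force: [-0.0, -1.4, 0.2]
opening: 0.802
(array([-0.1, -0.3,  0.7]), np.float64(-0.2), 'j6 end~', np.float64(-1.91))
```

View pics/j.png

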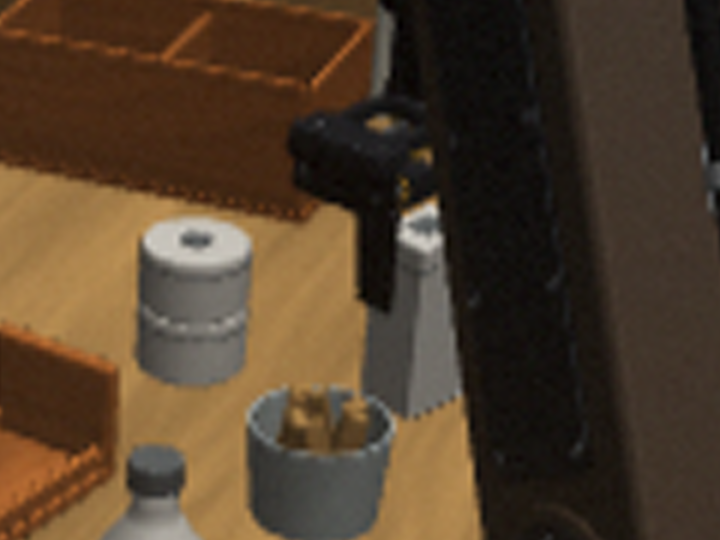

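```bash
python3 -m pendant '[[0,0,0,0],[0,0,0,0],[0,0,0,0],[0,0,0,0],[0,0,0,0]]' 1; python3 -m pendant '[[0,0,-20,0],[0,0,-60,0],[0,0,-90,0],[0,0,-90,0]]';  python3 - <<'E'
from h import *
from cell import env,vision
s=env.state()
print(go(s,r2w(27,-1),167,RW+np.pi/2))
E
```

```text
t: 13.68
eef_pos: [404.7, -358.0, 77.6]
tcp_rot: [-3.14, 0.001, 1.186]
ft_force: [-0.1, -0.6, 6.0]
opening: 0.557
t: 14.18
eef_pos: [405.3, -358.3, 169.1]
tcp_rot: [3.14, 0.003, 1.186]
ft_force: [-0.2, 0.3, -2.5]
opening: 0.551
(array([242.6,  89.7,   1.6]), np.float64(81.0), 'j6 end~', np.float64(-0.05))
```

```bash
python3 -m pendant '[[20,8,-10,10],[60,22,-10,20],[105,38,-10,30],[150,56,-10,40],[195,72,-10,50],[230,85,-10,60],[243,90,-10,70],[243,90,-10,80]]';  python3 - <<'E'
from h import *
from cell import env,vision
s=env.state()
print(s["opening"],go(s,r2w(27,-1),97,RW+np.pi/2))
p=vision.read_camera("side");crop(p,(330,170),(130,100),"pics/k.png",6)
E
```

```text
t: 15.18
eef_pos: [580.0, -165.4, 176.4]
tcp_rot: [3.139, 0.002, -0.214]
ft_force: [-0.7, -0.8, -1.6]
opening: 0.551
0.550721600667065 (array([ 0. ,  1.6, 79.4]), np.float64(0.7), 'j6 end~', np.float64(-0.05))
```

View pics/k.png

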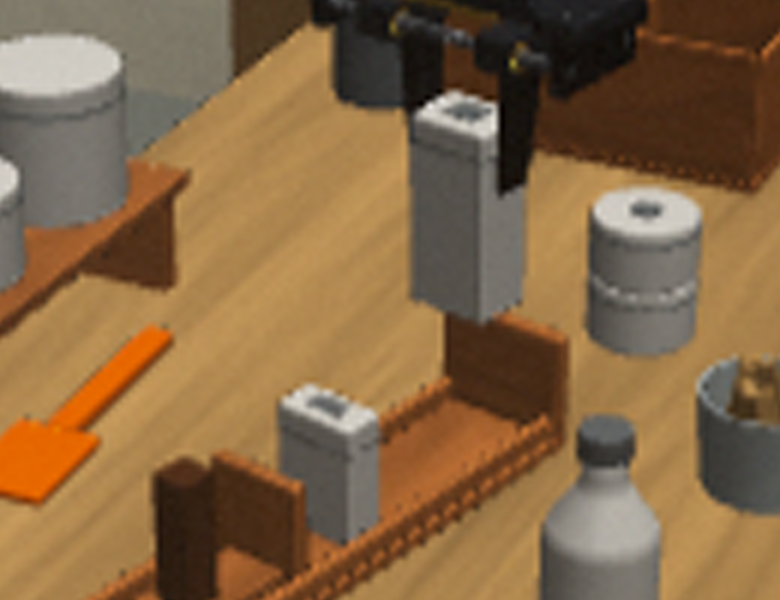

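```bash
python3 -m pendant '[[0,0,15,1],[0,0,40,1],[0,0,65,1],[0,0,79,1],[0,0,79,1]]';  python3 - <<'E'
from h import *
from cell import env,vision
s=env.state()
print(s["opening"],go(s,r2w(27,-1),87,RW+np.pi/2))
p=vision.read_camera("side");crop(p,(330,170),(130,100),"pics/l.png",6)
E
```

```text
t: 15.85
eef_pos: [578.8, -166.0, 96.0]
tcp_rot: [3.139, 0.004, -0.24]
ft_force: [0.8, 0.2, -1.1]
opening: 0.549
0.5490516201178419 (array([1. , 0.9, 9. ]), np.float64(-0.7), 'j6 end~', np.float64(-0.05))
```

View pics/l.png

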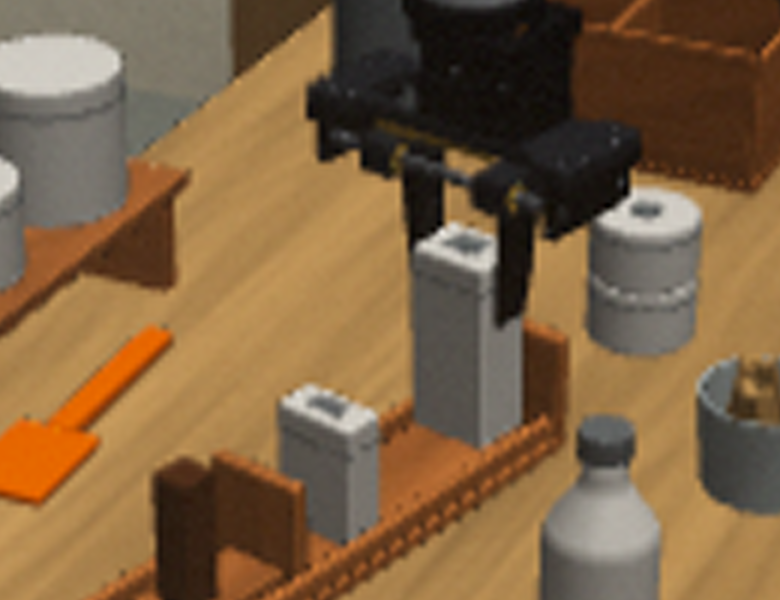

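```bash
python3 -m pendant '[[1,0,4,0],[1,0,7,0],[1,0,8,0],[1,0,8,0]]'
```

```text
t: 16.4
eef_pos: [580.3, -166.4, 89.2]
tcp_rot: [3.139, 0.002, -0.24]
ft_force: [-0.3, 0.2, -1.7]
opening: 0.55
```

```bash
python3 -m pendant '[[0,0,1,0],[0,0,2,0],[0,0,2,0]]'
```

```text
t: 16.77
eef_pos: [580.4, -166.5, 87.7]
tcp_rot: [3.139, 0.002, -0.24]
ft_force: [-2.4, 0.8, 5.3]
opening: 0.55
```

```bash
python3 -m pendant '[[0,0,0,0],[0,0,0,0],[0,0,-20,0],[0,0,-80,0],[0,0,-130,0],[0,0,-130,0]]' 0; python3 - <<'E'
from h import *
from cell import env,vision
s=env.state()
yt=.225+np.pi/2
print(go(s,(408.5,361),200,yt), s["joints"].round(2))
p=vision.read_camera("side");crop(p,(330,170),(130,100),"pics/m.png",6)
E
```

```text
t: 17.52
eef_pos: [582.0, -166.6, 221.5]
tcp_rot: [3.138, -0.005, -0.24]
ft_force: [-0.1, 0.2, -0.4]
opening: 0.996
(array([-293.9, -471.4,   18.3]), np.float64(63.4), 'j6 end~', np.float64(2.07)) [-0.39  0.45  1.6  -0.    1.08 -0.15]
```

View pics/m.png

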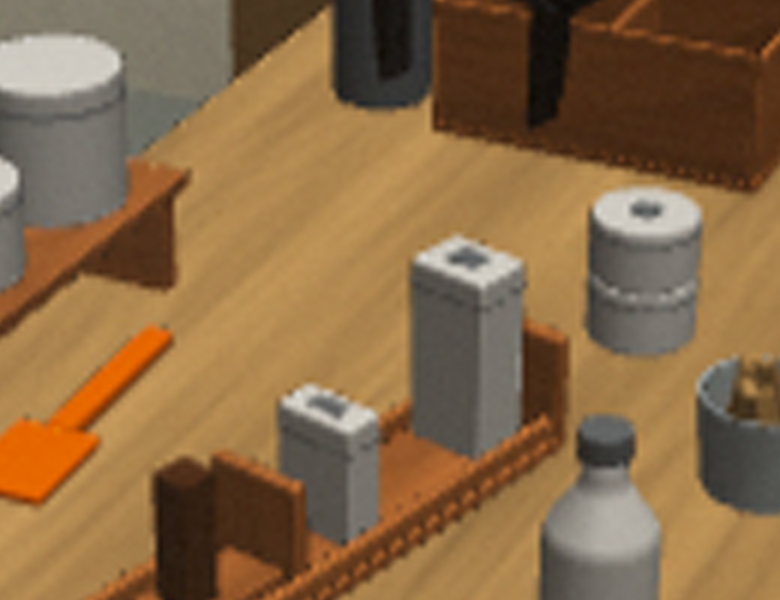

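```bash
python3 -m pendant '[[-25,-40,0,8],[-55,-90,0,16],[-88,-142,0,24],[-122,-196,0,32],[-156,-250,0,40],[-190,-305,0,48],[-223,-358,10,56],[-255,-410,10,63]]' 0; python3 - <<'E'
from h import *
from cell import env,vision
s=env.state()
yt=.225+np.pi/2
print(go(s,(408.5,361),180,yt), go(s,(408.5,361),63,yt))
E
```

```text
t: 18.58
eef_pos: [430.4, 290.2, 205.5]
tcp_rot: [3.138, -0.004, -1.344]
ft_force: [0.8, 0.5, -0.7]
opening: 1.001
(array([-74. ,   5.3,  25.2]), np.float64(0.1), 'j6 end~', np.float64(2.07)) (array([-74.5,   4.9, 142.2]), np.float64(0.1), 'j6 end~', np.float64(2.07))
```

```bash
python3 -m pendant '[[-30,2,10,0],[-65,5,25,0],[-74,5,60,0],[-74,5,105,0],[-74,5,138,0],[-74,5,142,0],[-74,5,142,0]]' 0.2; python3 - <<'E'
from h import *
from cell import env,vision
s=env.state()
yt=.225+np.pi/2
print(go(s,(408.5,361),63,yt))
p=vision.read_camera("side");crop(p,(320,280),(120,90),"pics/n.png",6)
E
```

```text
t: 19.45
eef_pos: [408.4, 360.4, 63.2]
tcp_rot: [3.137, -0.004, -1.344]
ft_force: [0.2, -1.3, -0.4]
opening: 0.796
(array([-0.6, -0.2,  0.2]), np.float64(0.1), 'j6 end~', np.float64(2.07))
```

View pics/n.png

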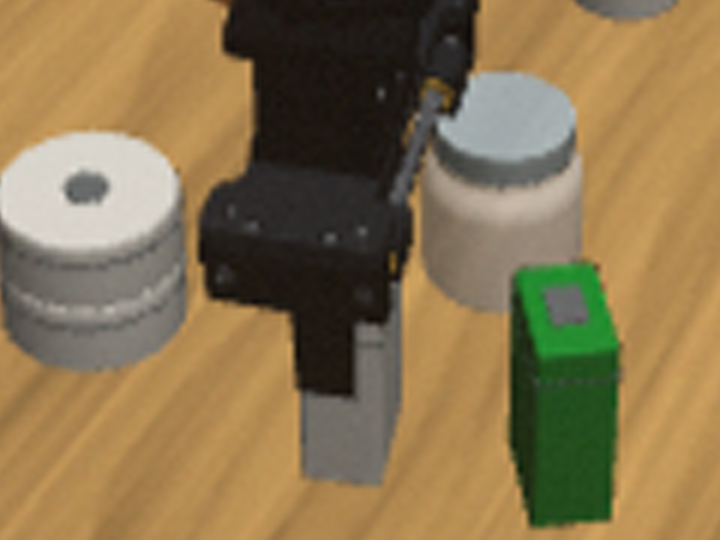

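```bash
python3 -m pendant '[[0,0,0,0],[0,0,0,0],[0,0,0,0],[0,0,0,0],[0,0,0,0]]' 1; python3 -m pendant '[[0,0,-20,0],[0,0,-60,0],[0,0,-110,0],[0,0,-140,0],[0,0,-140,0]]';  python3 - <<'E'
from h import *
from cell import env,vision
s=env.state()
print(go(s,r2w(75,-1),200,RW+np.pi/2),s["opening"])
E
```

```text
t: 20.12
eef_pos: [409.0, 360.8, 64.4]
tcp_rot: [3.14, -0.003, -1.344]
ft_force: [0.0, 0.8, 6.4]
opening: 0.552
t: 20.75
eef_pos: [409.6, 361.6, 205.8]
tcp_rot: [-3.14, -0.002, -1.344]
ft_force: [-0.3, 0.0, -3.0]
opening: 0.552
(array([510.3, -67.6,   7.1]), np.float64(-64.0), 'j6 end~', np.float64(0.03)) 0.5516475382247937
```

```bash
python3 -m pendant '[[40,-5,0,-8],[95,-12,0,-16],[155,-20,0,-24],[215,-28,0,-32],[275,-36,0,-40],[335,-44,0,-48],[395,-52,0,-56],[450,-60,0,-64]]';  python3 -m pendant '[[45,-20,0,0],[55,-25,0,0],[55,-25,0,0]]'; python3 - <<'E'
from h import *
from cell import env,vision
s=env.state()
print(go(s,r2w(75,-1),85,RW+np.pi/2),s["opening"])
p=vision.read_camera("side");crop(p,(330,170),(130,100),"pics/q.png",6)
E
```

```text
t: 21.75
eef_pos: [569.1, -65.4, 204.7]
tcp_rot: [3.14, 0.001, -0.223]
ft_force: [0.7, 0.5, -2.8]
opening: 0.549
t: 22.12
eef_pos: [627.6, -52.7, 202.5]
tcp_rot: [3.14, 0.004, -0.222]
ft_force: [-0.7, 0.3, -2.6]
opening: 0.544
(array([-21. ,  74. , 117.7]), np.float64(0.3), 'j6 end~', np.float64(0.03)) 0.5442766914114884
```

View pics/q.png

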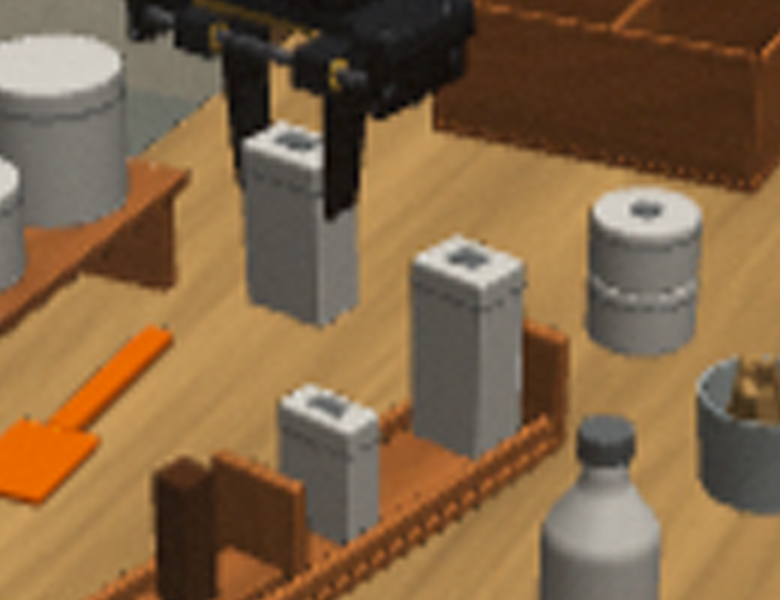

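```bash
python3 -m pendant '[[-10,25,0,0],[-21,55,0,0],[-21,61,10,0],[-21,61,50,0],[-21,61,95,0],[-21,61,116,0],[-21,61,116,0]]';  python3 - <<'E'
from h import *
from cell import env,vision
s=env.state()
print(go(s,r2w(88,-1),75,RW+np.pi/2),s["opening"],s["ft_force"])
p=vision.read_camera("side");crop(p,(330,170),(130,100),"pics/r.png",6)
E
```

```text
t: 23.05
eef_pos: [591.7, -106.8, 85.6]
tcp_rot: [3.14, 0.007, -0.222]
ft_force: [-0.5, -0.2, -1.5]
opening: 0.545
(array([ 1.8,  0.5, 10.6]), np.float64(0.3), 'j6 end~', np.float64(0.05)) 0.5446140842926466 [-0.465342   -0.23667841 -1.50288845]
```

View pics/r.png

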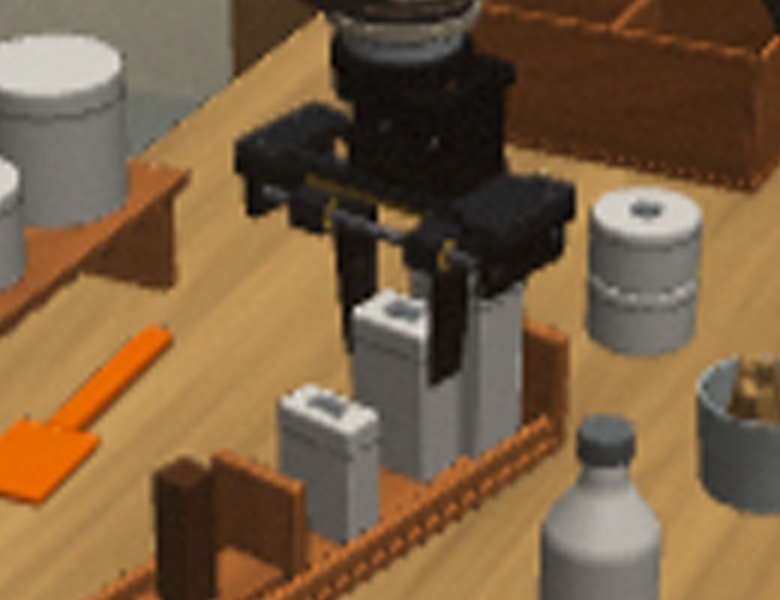

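```bash
python3 -m pendant '[[2,0,4,0],[2,0,7,0],[2,0,9,0],[2,0,10,0],[2,0,10,0]]'; 
```

```text
t: 23.72
eef_pos: [594.3, -107.5, 77.0]
tcp_rot: [3.14, 0.005, -0.222]
ft_force: [0.6, -0.6, -2.5]
opening: 0.552
```

```bash
python3 -m pendant '[[0,0,2,0],[0,0,3,0],[0,0,3,0]]'; 
```

```text
t: 24.1
eef_pos: [594.4, -107.6, 74.6]
tcp_rot: [3.14, 0.004, -0.222]
ft_force: [-2.3, 0.1, 4.1]
opening: 0.545
```

```bash
python3 -m pendant '[[0,0,0,0],[0,0,0,0],[0,0,-20,0],[0,0,-60,0],[0,-40,-70,0],[0,-100,-70,0],[0,-150,-70,0],[0,-150,-70,0]]' 0.2; python3 - <<'E'
from h import *
from cell import env,vision
s=env.state()
print(go(s,r2w(264,-2),67,RW+np.pi/2),s["opening"])
p=vision.read_camera("side");crop(p,(320,190),(130,100),"pics/s.png",6)
E
```

```text
t: 25.1
eef_pos: [628.0, 41.8, 144.2]
tcp_rot: [3.14, 0.004, -0.218]
ft_force: [-0.5, -0.5, -0.5]
opening: 0.796
(array([  1.2, -22.6,  77.2]), np.float64(0.5), 'j6 end~', np.float64(0.33)) 0.796413874545942
```

View pics/s.png

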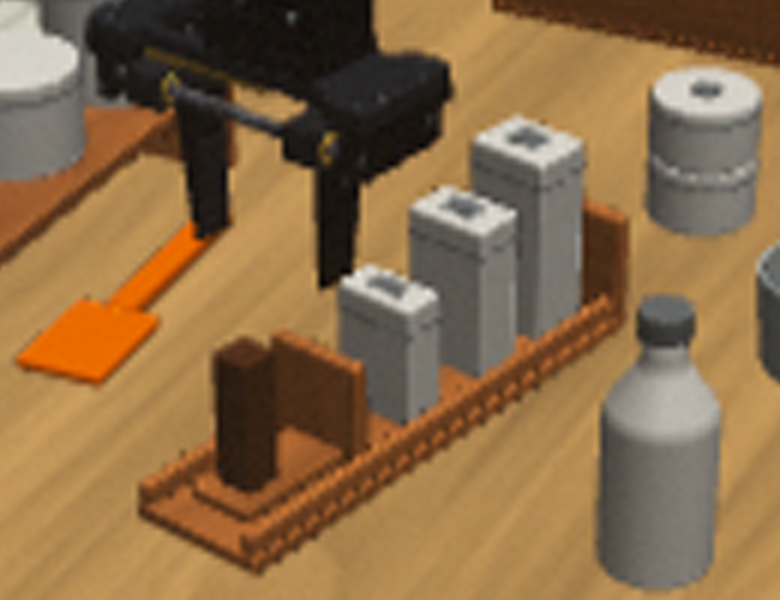

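```bash
python3 -m pendant '[[1,-22,0,0],[1,-22,30,0],[1,-22,70,0],[1,-22,92,0],[1,-22,92,0]]'; python3 -m pendant '[[0,0,0,0],[0,0,0,0],[0,0,0,0],[0,0,0,0],[0,0,0,0],[0,0,0,0],[0,0,0,0]]' 1; python3 - <<'E'
from h import *
from cell import env,vision
s=env.state()
print(s["opening"],w2r(*s["eef_pos"][:2]))
E
```

```text
t: 25.78
eef_pos: [632.4, 61.0, 50.6]
tcp_rot: [3.139, 0.008, -0.22]
ft_force: [-0.0, -0.6, -0.4]
opening: 0.801
t: 26.65
eef_pos: [632.5, 61.0, 50.7]
tcp_rot: [3.139, 0.007, -0.22]
ft_force: [-1.5, -0.6, -0.8]
opening: 0.259
0.2591605261216737 [261.20027936  -1.41547722]
```

```bash
python3 -m pendant '[[0,10,0,0],[0,20,0,0],[0,26,0,0],[0,32,0,0],[0,37,0,0],[0,42,0,0],[0,47,0,0],[0,47,0,0]]'; python3 -m pendant '[[0,5,0,0],[0,10,0,0],[0,15,0,0],[0,20,0,0],[0,24,0,0],[0,28,0,0],[0,32,0,0],[0,32,0,0]]'; python3 - <<'E'
from h import *
from cell import env,vision
s=env.state()
print(s["opening"],w2r(*s["eef_pos"][:2]))
p=vision.read_camera("side");crop(p,(320,190),(130,100),"pics/u.png",6)
E
```

```text
t: 27.65
eef_pos: [621.2, 14.3, 50.6]
tcp_rot: [3.139, 0.009, -0.221]
ft_force: [-6.8, -0.4, 2.1]
opening: 0.252
t: 28.65
eef_pos: [613.5, -17.5, 50.6]
tcp_rot: [3.139, 0.01, -0.221]
ft_force: [-6.5, 1.2, 1.7]
opening: 0.253
0.25259121826814057 [180.41153361  -0.50375509]
```

View pics/u.png

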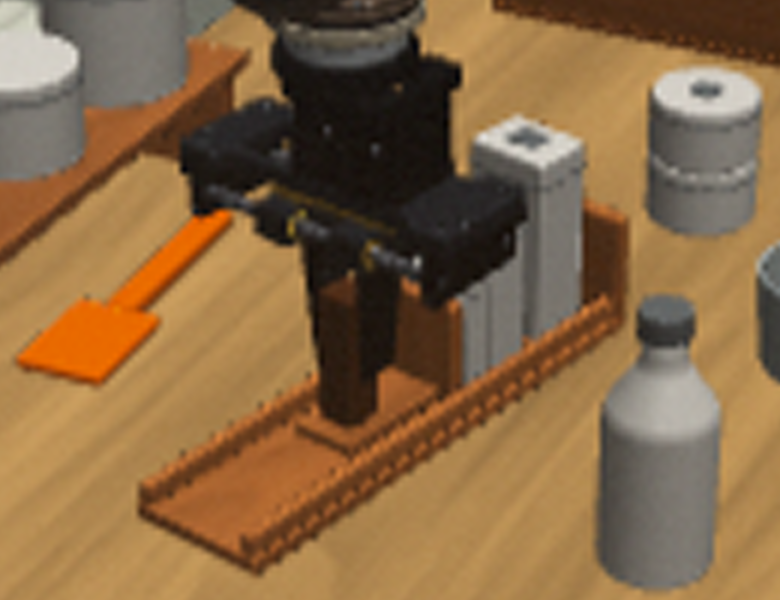

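```bash
python3 -m pendant '[[0,4,0,0],[0,8,0,0],[0,11,0,0],[0,14,0,0],[0,14,0,0]]'; python3 -m pendant '[[0,1,0,0],[0,2,0,0],[0,3,0,0],[0,3,0,0]]'
```

```text
t: 29.32
eef_pos: [610.1, -31.6, 50.7]
tcp_rot: [3.139, 0.011, -0.222]
ft_force: [-4.4, 2.5, 0.3]
opening: 0.252
t: 29.82
eef_pos: [609.3, -34.8, 50.7]
tcp_rot: [3.139, 0.011, -0.222]
ft_force: [-3.1, 4.4, 0.1]
opening: 0.257
```

```bash
python3 -m pendant '[[0,1,0,0],[0,2,0,0],[0,2,0,0]]'; python3 -m pendant '[[0,1,0,0],[0,2,0,0],[0,2,0,0]]'
```

```text
t: 30.2
eef_pos: [608.8, -36.9, 50.7]
tcp_rot: [3.139, 0.01, -0.222]
ft_force: [-3.0, 3.6, 0.7]
opening: 0.254
t: 30.58
eef_pos: [608.3, -38.6, 50.7]
tcp_rot: [3.14, 0.01, -0.223]
ft_force: [-2.4, 7.7, -0.8]
opening: 0.257
```

```bash
python3 -m pendant '[[0,1,0,0],[0,2,0,0],[0,2,0,0]]'; python3 - <<'E'
from h import *
from cell import env,vision
s=env.state()
print(s["opening"],w2r(*s["eef_pos"][:2]))
p=vision.read_camera("side");crop(p,(335,180),(100,75),"pics/v.png",8)
E
```

```text
t: 30.95
eef_pos: [608.4, -38.6, 50.7]
tcp_rot: [-3.14, 0.01, -0.223]
ft_force: [0.8, 20.9, -1.1]
opening: 0.256
0.25594830356768516 [158.72489782  -0.25775682]
```

View pics/v.png

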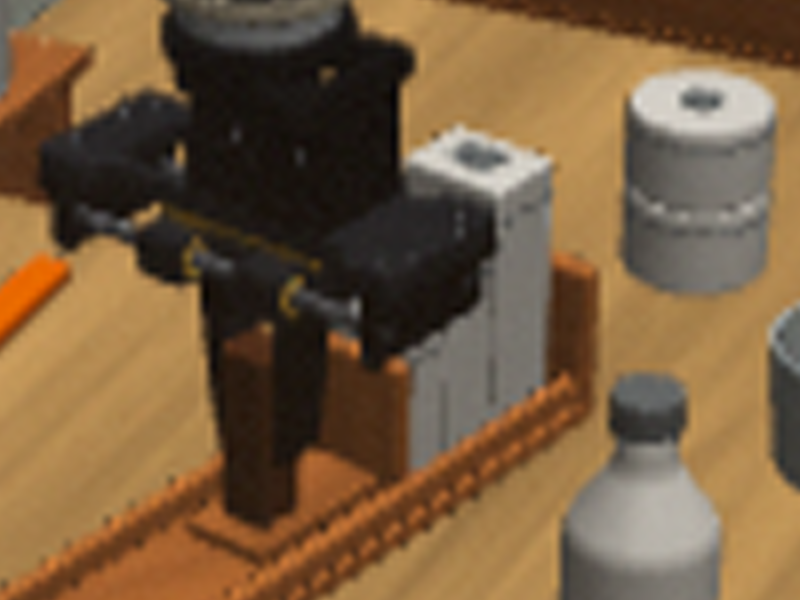

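```bash
python3 -m pendant '[[0,0,0,0],[0,0,0,0],[0,0,0,0],[0,0,0,0],[0,0,-20,0],[0,0,-60,0],[0,0,-110,0],[0,0,-160,0]]' 0.2; python3 -m pendant '[[0,-60,-20,0],[0,-120,-40,0],[0,-180,-40,0],[0,-180,-40,0]]'; python3 - <<'E'
from h import *
from cell import env,vision
p=vision.read_camera("side");crop(p,(335,180),(100,75),"pics/w.png",8);cv2.imwrite("pics/ws.png",p["pixels"][:,:,::-1])
p=vision.read_camera("top");crop(p,(350,180),(140,100),"pics/x.png",5)
E
```

```text
t: 32.0
eef_pos: [609.6, -39.3, 212.2]
tcp_rot: [-3.14, 0.01, -0.223]
ft_force: [0.7, -0.4, 0.6]
opening: 0.798
t: 32.5
eef_pos: [649.9, 139.7, 252.2]
tcp_rot: [-3.14, 0.01, -0.219]
ft_force: [0.0, -0.7, -0.1]
opening: 0.801
```

View pics/w.png

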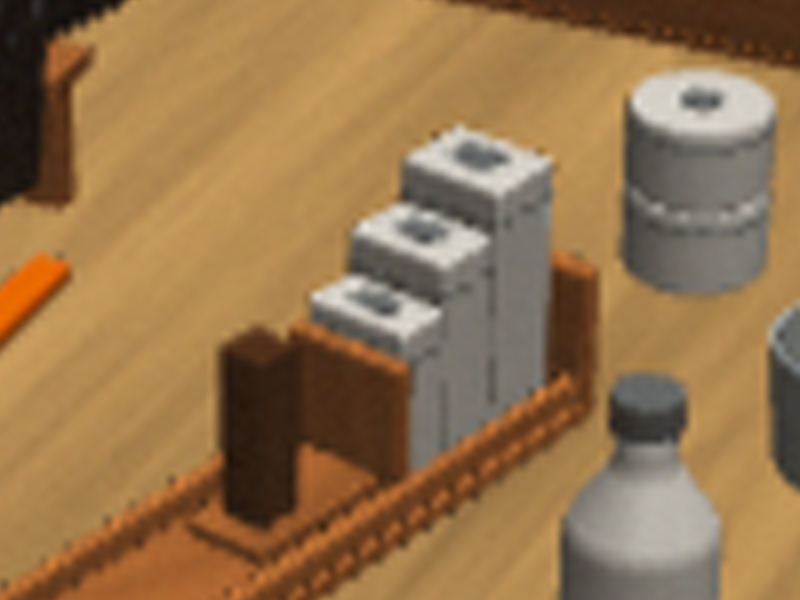

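View pics/x.png

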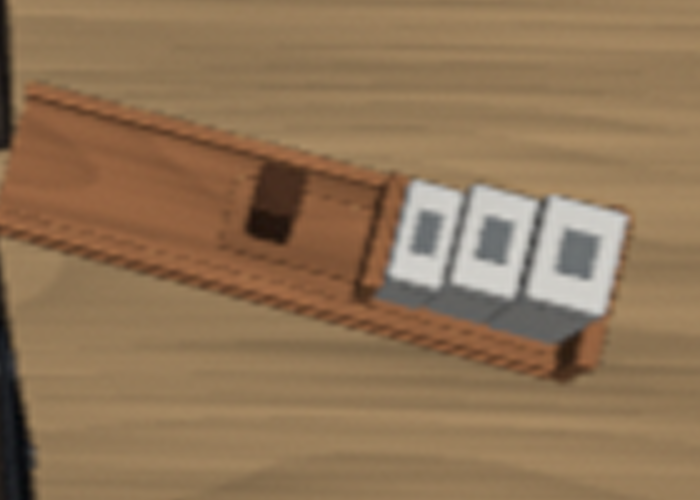

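View pics/ws.png

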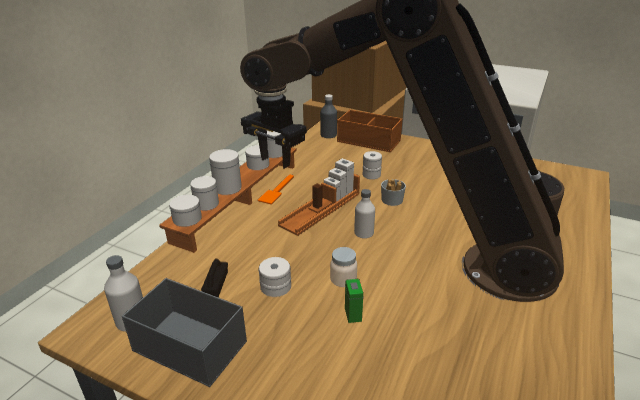

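```bash
python3 -c "
from cell import job,env
print(env.state()['qvel'].round(3)); print(job.job_done())"
```

```text
[-0.033 -0.008  0.01  -0.001 -0.001 -0.001]
the job is handed in; nothing more can be done
None
```

The three boxes now stand upright in the rack in the order asked: tall against the wall, then mid, then short. I opened the stop, moved the short box along the channel, set the tall and mid boxes in, then pushed the stop up, let go and handed in at about 32.6 s.

- **Snug fit:** the pushing force jumped to about 21 N with no further movement, so the row is solid against the wall. My estimate of the stop gap is 101 ± 2 mm, against 102 mm of boxes. After release, the side and top pictures show no gaps.
- **Other things on the table:** the other objects that show in the last side picture stand where they did. The green look-alike was not touched.
- **What went wrong:**
  - My first pull on the stop post came before the fingers had closed, so they slid off it without moving the stop; I repeated it properly.
  - Setting down the short box pressed it on the rack floor with about 33 N at the wrist.
  - One sideways move with the mid box held high used the wrong axes and was corrected, touching nothing.

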